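# Turn the heat block wells-up into its holder and prove the keeper holds

## Task

The aluminium heat block lies wells-down on the grey draining rack: turn it over and lay it wells-up in the nest of its holder (it can be stood on end in the rack's upright slot to change the grip), without ever letting it drop or topple. Slide the sprung keeper fully home over the block's end, then pull the block upward against the keeper with slowly rising force to about 10 N, and never as much as 20 N, to prove that it holds, and let it settle back flat and let go. Leave the beaker, wash bottle, vial and timer where they stand.

Things in the scene. Friction and masses are not known exactly. Their poses are not given: they have to be found in the camera images.
- heat_block: Loose bare-aluminium slab, 58 (x) x 84 (y) x 14 mm (z), 0.13 to 0.25 kg. One large face is plain, the other has 12 round blind wells (3 x 4, each 11 mm). Origin: centre of the face with the wells; +z points from there through the slab to the plain face, so +z is up while the wells face down. It starts wells-down on the rack's rails, free to lift off. A half turn about z changes nothing.
- block_centre (a point): Middle of the heat block, 7 mm from its origin along its +z; axes as the block's. The block can be gripped here across its 58 mm width (along its x), with the gripper at any tilt about that line.
- drain_rack: Grey plastic draining rack, fixed, base 62 (x) x 180 (y) x 8 mm. Origin: middle of its underside on the worktop, z up. Its -y half has two rails along y (8 mm wide, 74 mm long, outer faces 36 mm apart, tops 34 mm above the worktop) that carry the block; the +y half has the upright slot.
- upright_slot (a point): Centre of the floor of the rack's upright slot, 14 mm above the worktop, axes as the rack's. Two walls 44 mm wide along x leave 17 mm between them along y up to 30 mm above the worktop, then flare outward to 28 mm at their tops, 41 mm above it; open at the sides. The block can stand in it on a 58 mm end: 58 mm along x, 14 mm along y, its middle 42 mm above the slot floor.
- holder: Metal holder, fixed, dark base 74 (x) x 215 (y) x 8 mm that reaches from 72 mm on the -y side to 143 mm on the +y side of its origin. Origin on the worktop under the centre of the nest, z up. The nest is at the origin, the keeper on the +y side. Highest fixed part 44 mm.
- nest (a point): Centre of the nest's floor, 30 mm above the worktop, axes as the holder's; a pedestal 36 (x) x 80 mm (y). The block lies here with 84 mm along y, 2.5 mm play each way: end stops rise 6 mm (-y) and 4 mm (+y) over the floor, four corner guides 8 mm (6 x 10 mm, 37 mm either way along y, inner faces 63 mm apart in x). Between the guides the long sides are free for fingers.
- keeper (a joint): Sliding keeper on the holder: 0 = fully open (tongue clear of the nest), 0.030 = fully home (tongue 15 mm over the block's end). It slides toward the holder's -y as the value grows, with about 1.5 N of friction, and stays where it is left.
- keeper_grip (a point): Middle of the top of the keeper's upright black knob, 71 mm above the worktop; moves with the keeper; axes as the holder's. The knob is 14 mm along x, 12 mm along y, from 46 mm to 79 mm above the worktop.
- keeper_spring: Flat steel tongue of the keeper, 22 mm wide, 5 mm thick, tip 43 mm to the holder's -y side of this origin. Origin at its underside, 46 mm above the worktop, 2 mm above the top of a block lying in the nest. It is sprung: it moves straight up by at most 16 mm against 1.5 N per mm, so a block lifted 8 to 9 mm under it is pulled at about 10 N.
- beaker: Bystander: clear open beaker, 50 x 55 x 62 mm, upright. Origin at the centre of its underside.
- wash_bottle: Bystander: white squeeze wash bottle with red cap and swan neck, 62 x 94 x 208 mm, upright. Origin under it; its body, 62 mm across, is centred 16 mm along its +y.
- vial: Bystander: white screw-cap vial, 27 x 27 x 51 mm, upright. Origin at the centre of its underside.
- timer: Bystander: flat white timer with three buttons, 62 x 62 x 18 mm, lying. Origin at the centre of its underside.
Not all that is in view belongs to the job. What is shaped like the heat_block but turquoise is not meant.

How it is judged:
By the outcome, as a careful person would: the job done as asked, in the order asked, and still so for the second after the job is handed in, with the robot touching nothing.
It also fails if it takes over 72 s, if anything falls off the work surface, if the arm or the gripper's body presses on something with over 40 N, if the wrist force passes 120 N, or if a joint passes its speed limit or range.

## Robot

A 6-joint arm with a two-finger parallel gripper is mounted at the origin on a cart in front of the work surface, level with it; the furniture and walls round the work are solid. World frame = base frame: x ahead of the robot, y to its left, z up, the work surface at z = 0. Lengths are in m, angles in rad, forces in N, time in s.
With the tool pointing down it reaches from about 0.425 to 0.95 m from the base axis. Payload 3.5 kg.
Tool frame: the origin (TCP) lies on the centre line of the jaws, within the pads' length; the fingertips stand 14 mm ahead of it and the grasp point (between the pads) lies 5 mm behind it (ctrl.finger_overhang is the distance from the TCP to the fingertips, in m); z points along the fingers, y is the line along which they close (so a half turn about z gives the same grasp; the last joint's range is limited). The gripper opens to 85 mm and grips with 20 to 120 N. Pads are 22 mm wide; open, the fingers measure 114 mm over their backs; the gripper's body (76 mm by 85 mm) begins 54 mm behind the grasp point. The pads swing forward as they close: fully open they stand 13 mm farther back than shut.
Start: joints at [-1.276, 0.286, 1.577, -0, 1.279, -0.15], TCP at [0.29, -0.609, 0.245] pointing down, gripper open.
Joint ranges: [-2.77, 2.77], [-0.9, 2.22], [0.21, 2.48], [-1.53, 4.67], [0.24, 2.81], [-2.84, 2.84]. Speed limits (rad/s): [2.79, 2.79, 3.14, 3.14, 3.14, 3.14].

## Interface

Orientations are given as a unit quaternion [x, y, z, w].
In Python, from plant import ctrl gives the robot as it stands.
- The arm moves only by the tool send_rows, never from a script. Its argument "moves" is text: rows parted by semicolons, each of 7 numbers parted by spaces: the turn, a rotation vector about the tool's x, y, z in units of 360 degrees (1.0 is 360 degrees), then the shift along the tool's x, y, z in units of 20 cm (1.0 is 20 cm), then the gripper's target within -1 to 1 (fully open at 1, half-way at 0, shut at -1). A call has 1 to 12 rows; each row is the pose to reach, as a shift and turn from the pose commanded when the call began, along the tool's axes at that moment, turning the shorter way round; what a row does not reach only later rows make up. A row lasts 1/8 s, in which the tool goes at most 62.5 mm and 10.7 degrees, less where a joint would pass 70% of its speed; a pose out of reach is approached as far as the arm can. A call with a number of a shift or a turn outside -1 to 1 is refused whole. A call with a gripper value outside its range is refused whole. The fingers move at their own pace and stop on an object; "newtons" is the grip in N (left out, the last holds). Time passes only in rows, so rows that repeat a pose let the fingers close. It gives the time, the measured TCP pose, the force, the opening and the grip force at its end, in the units of the state.
- ctrl.get_state(): the state, without advancing time (a new reading comes with each control period).
- ctrl.read_camera(name): name is "side" or "top"; returns a dict with "image" (400x640x3 uint8, red, green, blue), "fovy" (degrees; the focal length in pixels is half the picture's height over the tangent of half this angle, whatever the lens; pixels are square), "cx", "cy" (the principal point, pixels), "extrinsics" (4x4, takes a point from camera to world coordinates). Camera axes: x right, y up, looking along -z (the intrinsics and any distortion apply to the point x, -y, -z); pixel columns grow to the right and rows downward; lengths in m; the calibration is good to about 2 mm. A picture is of the moment at which its call begins. There is no depth.
- ctrl.sign_off(): hands the job in; it is judged then, once.
The state is a dict: "time": time; "qpos": joint angles; "dq": joint speeds; "joint_efforts": joint torques, N m; "eef_pos": TCP position; "tcp_rot": TCP orientation; "contact_force": force on the tool from outside, world axes, zero at the start; "wrist_torque": the same for the moment, N m; "opening": opening from 0.0 (shut) to 1.0 (fully open); "finger_force": force on a finger pad.
Only numpy, scipy, OpenCV 4.12 (cv2) and the standard library are available. Lean on these libraries where they do the work, as an engineer would, in place of code of your own. Each camera call takes 0.05 s, during which the arm holds its last target. There are 200 camera calls.

## Working session

There is one attempt and no reset: what is moved stays moved. The work goes in short steps, Python scripts to look and compute and a tool call to move; the robot and the scene stay as the last step left them, time stands still between calls to the robot, and variables do not carry over. Pictures are saved under pics/ and viewed, at most 10 in all, crops included, and the job is handed in when it is done.

Besides the shell and the picture viewer there is one more tool, called after "Call:" as name(argument=value, ...), one argument or row to a line, values as JSON. send_rows: Moves the arm, as the interface text tells. Its arguments: {"type":"object","properties":{"moves":{"type":"string"},"newtons":{"type":"number"}},"required":["moves"]}

```bash
mkdir -p pics; ls; python3 - <<'E'
from plant import ctrl
import cv2,numpy as np
np.set_printoptions(precision=4,suppress=True)
for n in("side","top"):
    d=ctrl.read_camera(n);cv2.imwrite(f"pics/{n}0.png",d["image"][:,:,::-1])
    print(n,{k:v for k,v in d.items() if k!="image"})
print(ctrl.get_state(),ctrl.finger_overhang)
E
```

```text
pics
side {'fovy': 49.2196691131879, 'cx': 315.6794373756797, 'cy': 207.0909919880033, 'extrinsics': array([[ 0.9663,  0.1287, -0.2229,  0.2566],
       [-0.2574,  0.4765, -0.8407, -1.0226],
       [-0.002 ,  0.8697,  0.4936,  0.5722],
       [ 0.    ,  0.    ,  0.    ,  1.    ]])}
top {'fovy': 49.93423888066637, 'cx': 316.4482358202944, 'cy': 205.6424906748005, 'extrinsics': array([[-0.0045,  0.9881, -0.1535,  0.3304],
       [-1.    , -0.0038,  0.0049, -0.2119],
       [ 0.0042,  0.1536,  0.9881,  1.0785],
       [ 0.    ,  0.    ,  0.    ,  1.    ]])}
{'time': 0.1, 'qpos': array([-1.276 ,  0.2871,  1.5781,  0.    ,  1.2786, -0.15  ]), 'dq': array([ 0.0002, -0.002 , -0.0045, -0.0002, -0.0002, -0.0015]), 'joint_efforts': array([  0.0002, -40.7293, -29.3699,  -0.0002,   0.0034,  -0.    ]), 'eef_pos': array([ 0.2903, -0.6087,  0.244 ]), 'tcp_rot': array([ 0.9754,  0.2206, -0.0001, -0.0011]), 'contact_force': array([-0.4496,  0.2027, -0.8531]), 'wrist_torque': array([-0.0085,  0.0093,  0.036 ]), 'finger_force': 0.0, 'opening': 1.0024808351662349} 0.014
```

View pics/side0.png

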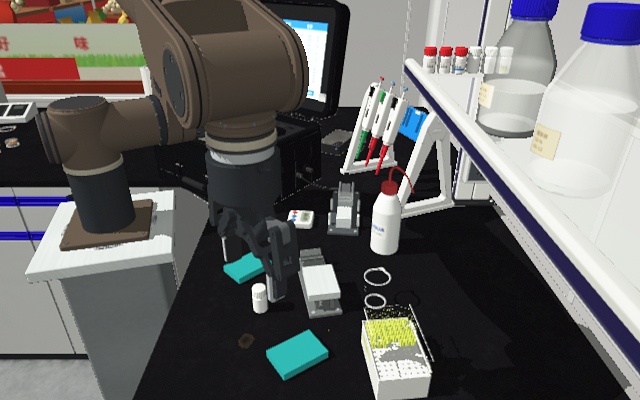

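View pics/top0.png

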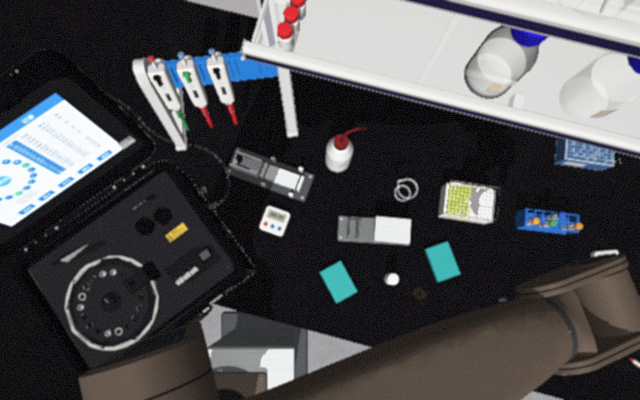

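Side: the silvery slab at (320,283) lies on the grey rack; the holder is at (344,208), the beaker (clear rings) near (376,290) and the bottle at (386,220). Top: there are three slab-shaped things: turquoise at (338,282), turquoise at (442,261), and bare aluminium at (391,231) on the grey rack. The last fits because of its colour and because it lies on the rack. I'll confirm it in an enlarged crop.

```bash
python3 - <<'E'
import cv2,numpy as np
t=cv2.imread("pics/top0.png")[140:260,220:420];s=cv2.imread("pics/side0.png")[170:320,280:420]
t=cv2.resize(t,None,fx=4,fy=4,interpolation=cv2.INTER_CUBIC)
cv2.imwrite("pics/c1.png",t)
s=cv2.resize(s,None,fx=4,fy=4,interpolation=cv2.INTER_CUBIC);cv2.imwrite("pics/c2.png",s)
E
```

```text
(no output)
```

View pics/c1.png

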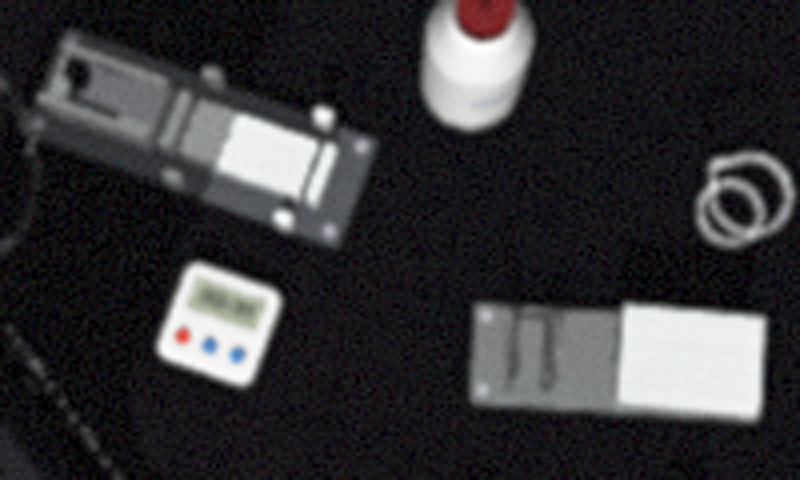

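View pics/c2.png

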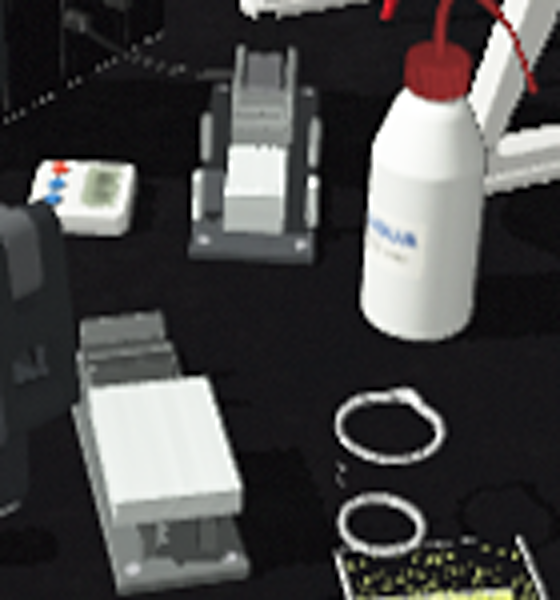

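The crops confirm it: the bare-aluminium block is plain-side-up on the rack rails (top crop corners ≈ (623,302), (767,315), (758,422), (617,405)). The slot is at the rack's left end (~(533,350)). In the holder, the nest is toward (265,155) and the keeper toward (110,100).

```bash
cat > h.py <<'E'
from plant import ctrl
import cv2,numpy as np
from scipy.spatial.transform import Rotation as R
from scipy.optimize import least_squares
np.set_printoptions(precision=4,suppress=True)
def proj(d,P):
    E=d["extrinsics"];p=(np.atleast_2d(P)-E[:3,3])@E[:3,:3];f=200/np.tan(np.radians(d["fovy"]/2))
    return np.c_[d["cx"]+f*p[:,0]/-p[:,2],d["cy"]+f*p[:,1]/p[:,2]]
def fit(obs,x0,cams):  # obs: list of (cam, local pt, px); pose x,y,yaw
    def res(q):
        c,s=np.cos(q[2]),np.sin(q[2]);r=[]
        for n,l,px in obs:
            r.append(proj(cams[n],[q[0]+c*l[0]-s*l[1],q[1]+s*l[0]+c*l[1],l[2]])[0]-px)
        return np.ravel(r)
    o=least_squares(res,x0,loss="soft_l1");return o.x,res(o.x).reshape(-1,2)
def rel(p0,q0,p1,q1): # move row numbers from pose0 to pose1
    a,b=R.from_quat(q0),R.from_quat(q1)
    return np.r_[(a.inv()*b).as_rotvec()/(2*np.pi),a.inv().apply(np.array(p1)-p0)/.2]
E
python3 - <<'E'
from h import *
cams={n:ctrl.read_camera(n) for n in("side","top")}
T=lambda a:(np.array(a)+.5)/4-.5+[220,140]
S=lambda a:(np.array(a)+.5)/4-.5+[280,170]
x,y=.029,.042
blk=[("top",(x,y,.048),T((623,303))),("top",(x,-y,.048),T((767,315))),("top",(-x,-y,.048),T((759,421))),("top",(-x,y,.048),T((617,405))),
("side",(-x,y,.048),S((90,390))),("side",(x,y,.048),S((210,377))),("side",(x,-y,.048),S((243,492))),("side",(-x,-y,.048),S((110,518)))]
print("block",*fit(blk,[.5,-.35,0],cams))
rk=[("top",(.031,.09,.008),T((474,302))),("top",(-.031,.09,.008),T((470,403))),
("side",(-.031,-.09,.008),S((118,582))),("side",(.031,-.09,.008),S((247,567)))]
print("rack",*fit(rk,[.5,-.3,0],cams))
ho=[("top",(.037,.143,.008),T((68,30))),("top",(.037,-.072,.008),T((376,140))),("top",(-.037,-.072,.008),T((339,245))),
("side",(-.037,-.072,.008),S((191,246))),("side",(.037,-.072,.008),S((315,250))),
("top",(.018,-.04,.030),T((318,140))),]
print("holder",*fit(ho,[.6,-.1,-.35],cams))
E
```

```text
block [ 0.4306 -0.3997 -0.109 ] [[ 0.6922  0.8561]
 [-0.6986  1.4684]
 [-0.4085 -1.1327]
 [ 0.1856 -0.7992]
 [ 0.2074  0.5428]
 [-0.6007  1.0219]
 [-0.3901  0.2388]
 [ 1.0508 -2.964 ]]
rack [ 0.4338 -0.3585 -0.0767] [[-0.1447  0.3198]
 [-0.7471 -0.3207]
 [-0.375   0.7609]
 [ 0.5572  0.0942]]
holder [ 0.5673 -0.1304 -0.3519] [[-1.2906 -0.4931]
 [ 0.188  -0.1492]
 [-0.562   0.5052]
 [ 0.2134  0.9327]
 [ 0.4476  1.4342]
 [ 0.0314  0.5796]]
```

```bash
python3 - <<'E'
from h import *
cams={n:ctrl.read_camera(n) for n in("side","top")}
E=cams["top"]["extrinsics"]
def unp(d,px,z):
    f=200/np.tan(np.radians(d["fovy"]/2));E=d["extrinsics"]
    v=E[:3,:3]@[(px[0]-d["cx"])/f,-(px[1]-d["cy"])/f,-1];t=(z-E[2,3])/v[2];return E[:3,3]+t*v
for n,roi,z in (("top",(365,205,420,250),.048),):
    im=cv2.imread(f"pics/{n}0.png");x0,y0,x1,y1=roi;g=cv2.cvtColor(im[y0:y1,x0:x1],6)
    m=(g>185).astype(np.uint8);c=max(cv2.findContours(m,0,1)[0],key=cv2.contourArea)
    r=cv2.minAreaRect(c);b=cv2.boxPoints(r)+[x0,y0];P=np.array([unp(cams[n],p,z) for p in b])
    print(r,b,P[:,:2],P.mean(0)); e=np.roll(P,-1,0)-P;print(np.linalg.norm(e,axis=1),np.arctan2(e[:,1],e[:,0]))
for q in((515,352),(548,352)):
    p=unp(cams["top"],(np.array(q)+.5)/4-.5+[220,140],.035);print(p)
    c,s=np.cos(-.085),np.sin(-.085);d=p[:2]-[.4338,-.3585];print("rack local",c*d[0]+s*d[1],-s*d[0]+c*d[1])
E
```

```text
((27.37295150756836, 24.897541046142578), (35.12786865234375, 24.535186767578125), 5.19442892074585) [[373.7705 240.5246]
 [375.9918 216.0902]
 [410.9754 219.2705]
 [408.7541 243.7049]] [[ 0.4053 -0.3541]
 [ 0.4644 -0.3609]
 [ 0.4563 -0.4454]
 [ 0.3973 -0.4378]] [ 0.4308 -0.3995  0.048 ]
[0.0595 0.0848 0.0594 0.0841] [-0.1156 -1.6663  3.0135  1.4759]
[ 0.4379 -0.2947  0.035 ]
rack local -0.0012888883722782414 0.06396511155972298
[ 0.4379 -0.3148  0.035 ]
rack local 0.0003391557161296233 0.043892950604588345
```

```bash
cat >> h.py <<'E'
import json,os
def cmd(): 
    return json.load(open("cmd.json")) if os.path.exists("cmd.json") else [[.29,-.609,.245],R.from_matrix(R.from_quat([.9754,.2206,0,0]).as_matrix()).as_quat().tolist()]
def sent(*row): # record last row of a call
    p,q=cmd();a=R.from_quat(q)
    json.dump([(np.array(p)+a.apply(np.array(row[3:6])*.2)).tolist(),(a*R.from_rotvec(np.array(row[:3])*2*np.pi)).as_quat().tolist()],open("cmd.json","w"))
def ori(yaw,tilt): # tool y along (cos yaw,sin yaw); tilt>0 points toward the frame's +y
    y=np.array([np.cos(yaw),np.sin(yaw),0]);f=np.array([-np.sin(yaw),np.cos(yaw),0]);t=np.radians(tilt)
    z=np.sin(t)*f-np.cos(t)*np.array([0,0,1]);return R.from_matrix(np.c_[np.cross(y,z),y,z])
def at(c,yaw,tilt,back=0,g=.005): # row numbers placing grasp point at c (retracted by back)
    o=ori(yaw,tilt);p=np.array(c)+o.as_matrix()[:,2]*(g-back);c0=cmd();return rel(c0[0],c0[1],p,o.as_quat())
def st():
    s=ctrl.get_state();c=cmd();print("t",s["time"],"pos",s["eef_pos"],"cmd",np.array(c[0]),"ang err deg",np.degrees((R.from_quat(c[1]).inv()*R.from_quat(s["tcp_rot"])).as_rotvec()),"q",s["qpos"],"F",s["contact_force"],"open",s["opening"],s["finger_force"])
E
python3 - <<'E'
from h import *
for b in(.14,.1,0):print(at([.431,-.3997,.041],-.105,-45,b))
E
```

```text
[-0.0637 -0.1137 -0.1538  1.3361 -1.0482  0.5427]
[-0.0637 -0.1137 -0.1538  1.2622 -0.9276  0.6841]
[-0.0637 -0.1137 -0.1538  1.0775 -0.6262  1.0377]
```

Call:
send_rows(
  moves="-0.0637 -0.1137 -0.1538 0.7 -0.55 0.1 1;-0.0637 -0.1137 -0.1538 0.7 -0.55 0.1 1;-0.0637 -0.1137 -0.1538 0.7 -0.55 0.1 1;-0.0637 -0.1137 -0.1538 0.7 -0.55 0.1 1;-0.0637 -0.1137 -0.1538 0.7 -0.55 0.1 1;-0.0637 -0.1137 -0.1538 0.7 -0.55 0.1 1;-0.0637 -0.1137 -0.1538 0.7 -0.55 0.1 1;-0.0637 -0.1137 -0.1538 0.7 -0.55 0.1 1;-0.0637 -0.1137 -0.1538 0.7 -0.55 0.1 1",
  newtons=60,
)

```text
time: 1.42
eef_pos: [0.3698, -0.4502, 0.2261]
tcp_rot: [0.687, 0.617, -0.284, 0.256]
contact_force: [0.1, -0.2, -0.3]
opening: 0.999
finger_force: 0.0
```

```bash
python3 - <<'E'
from h import *
sent(-0.0637,-0.1137,-0.1538,0.7,-0.55,0.1);st()
for b in(.12,.08,0):print(at([.431,-.3997,.041],-.105,-45,b))
E
```

```text
t 1.425 pos [ 0.3698 -0.4502  0.2261] cmd [ 0.369  -0.4495  0.225 ] ang err deg [0.0025 0.0119 0.135 ] q [-0.8458 -0.0544  2.1203 -0.9217  0.7137 -0.1268] F [ 0.0574 -0.2182 -0.2743] open 0.9988953861638971 0.0
[ 0.     -0.      0.      0.8484  0.2822 -0.1222]
[ 0.     -0.      0.      0.8484  0.2821  0.0778]
[ 0.     -0.      0.      0.8483  0.282   0.4778]
```

Call:
send_rows(
  moves="0 0 0 0.25 0.1 -0.12 1;0 0 0 0.55 0.2 -0.12 1;0 0 0 0.85 0.28 -0.12 1;0 0 0 0.848 0.282 -0.12 1;0 0 0 0.848 0.282 0 1;0 0 0 0.848 0.282 0.14 1;0 0 0 0.848 0.282 0.28 1;0 0 0 0.848 0.282 0.40 1;0 0 0 0.848 0.282 0.40 1",
)

```text
time: 2.55
eef_pos: [0.4319, -0.395, 0.0495]
tcp_rot: [0.688, 0.617, -0.285, 0.256]
contact_force: [-0.1, -0.4, -1.2]
opening: 0.997
finger_force: 0.0
```

```bash
python3 - <<'E'
from h import *
sent(0,0,0,.848,.282,.40);st()
print(at([.431,-.3997,.041],-.105,-45,0))
ims=[ctrl.read_camera(n)["image"][:,:,::-1] for n in("side","top")]
a=cv2.resize(ims[0][200:320,260:400],None,fx=4,fy=4,interpolation=2)[:,:400];b=cv2.resize(ims[1][180:300,330:430],None,fx=4,fy=4,interpolation=2)
cv2.imwrite("pics/p3.png",np.hstack([a,b]))
E
```

```text
t 2.55 pos [ 0.4319 -0.395   0.0495] cmd [ 0.4318 -0.3923  0.0485] ang err deg [ 0.135  -0.0395  0.1869] q [-0.673   0.3111  2.1168 -1.2839  0.6726  0.4799] F [-0.1244 -0.3747 -1.186 ] open 0.9969396351278834 0.0
[ 0.     -0.      0.      0.0003  0.      0.0778]
```

View pics/p3.png

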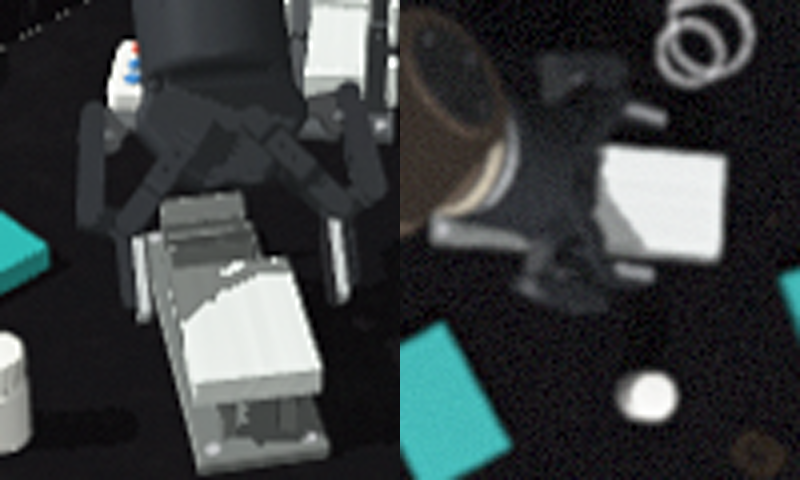

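The picture shows open pads straddling the block symmetrically (left panel pads at x≈140 and 340; right panel at rows 112 and 272, with the block between them). I'll advance the rest of the way and close.

Call:
send_rows(
  moves="0 0 0 0 0 0.04 1;0 0 0 0 0 0.078 1;0 0 0 0 0 0.078 0.5;0 0 0 0 0 0.078 0;0 0 0 0 0 0.078 -0.2;0 0 0 0 0 0.078 -0.4;0 0 0 0 0 0.078 -1;0 0 0 0 0 0.078 -1;0 0 0 0 0 0.078 -1",
  newtons=60,
)

```text
time: 3.78
eef_pos: [0.4312, -0.4035, 0.0379]
tcp_rot: [0.687, 0.618, -0.284, 0.256]
contact_force: [-0.3, 2.1, 0.9]
opening: 0.669
finger_force: 64.1
```

```bash
python3 - <<'E'
from h import *
sent(0,0,0,0,0,.078);st()
E
```

```text
t 3.775 pos [ 0.4312 -0.4035  0.0379] cmd [ 0.4306 -0.4033  0.0375] ang err deg [-0.0195 -0.0008 -0.    ] q [-0.688   0.3402  2.1085 -1.3187  0.655   0.5058] F [-0.2638  2.0627  0.885 ] open 0.6692515893064362 64.06044244766235
```

```bash
python3 - <<'E'
from h import *
print(at([.431,-.3997,.061],-.105,-45));print(at([.431,-.3997,.141],-.105,-45));print(at([.4335,-.36,.15],-.0975,0));print(at([.438,-.305,.14],-.09,45))
E
```

```text
[ 0.     -0.      0.     -0.0704  0.     -0.0709]
[ 0.     -0.      0.     -0.3532  0.0001 -0.3538]
[-0.0004  0.125  -0.0011 -0.2268 -0.0082 -0.5334]
[ 0.      0.25   -0.0026  0.011  -0.0149 -0.7108]
```

Call:
send_rows(
  moves="0 0 0 -0.02 0 -0.02 -1;0 0 0 -0.07 0 -0.07 -1;0 0 0 -0.2 0 -0.2 -1;0 0 0 -0.353 0 -0.354 -1;0 0.03 0 -0.32 -0.003 -0.4 -1;0 0.06 0 -0.29 -0.005 -0.44 -1;0 0.09 0 -0.26 -0.007 -0.49 -1;0 0.12 -0.001 -0.23 -0.008 -0.53 -1;0 0.15 -0.0015 -0.17 -0.01 -0.57 -1;0 0.18 -0.002 -0.11 -0.012 -0.62 -1;0 0.21 -0.002 -0.05 -0.014 -0.66 -1;0 0.24 -0.0026 0 -0.015 -0.70 -1",
)

```text
time: 5.28
eef_pos: [0.4382, -0.3049, 0.1371]
tcp_rot: [0.698, 0.638, 0.241, -0.22]
contact_force: [-0.1, 0.1, -2.6]
opening: 0.671
finger_force: 64.4
```

```bash
python3 - <<'E'
from h import *
sent(0,.24,-.0026,0,-.015,-.70);st()
print(at([.438,-.305,.14],-.09,45))
E
```

```text
t 5.275 pos [ 0.4382 -0.3049  0.1371] cmd [ 0.438  -0.3045  0.1365] ang err deg [-0.0484 -3.3781  0.0028] q [-0.9769  0.3363  1.8252  0.4006  1.5284 -1.0176] F [-0.1127  0.0669 -2.6352] open 0.6709573908526928 64.41912531852722
[-0.0001  0.01   -0.      0.0114  0.0004  0.0103]
```

Call:
send_rows(
  moves="0 0.01 0 0.011 0 0.01 -1;0 0.01 0 0.011 0 0.01 -1;0 0.01 0 0.011 0 0.01 -1",
)

```text
time: 5.65
eef_pos: [0.4387, -0.3019, 0.1367]
tcp_rot: [0.691, 0.631, 0.26, -0.238]
contact_force: [-0.3, -0.3, -2.2]
opening: 0.666
finger_force: 64.5
```

```bash
python3 - <<'E'
from h import *
sent(0,.01,0,.011,0,.01);st()
print(at([.438,-.305,.105],-.09,45),at([.438,-.305,.056],-.09,45))
cams={n:ctrl.read_camera(n) for n in("side","top")}
ims=[cams[n]["image"][:,:,::-1] for n in("side","top")]
a=cv2.resize(ims[0][200:320,280:380],None,fx=4,fy=4,interpolation=2);b=cv2.resize(ims[1][180:300,310:410],None,fx=4,fy=4,interpolation=2)
cv2.imwrite("pics/p4.png",np.hstack([a,b]))
E
```

```text
t 5.65 pos [ 0.4387 -0.3019  0.1367] cmd [ 0.4382 -0.3016  0.1365] ang err deg [-0.0136 -3.7432  0.035 ] q [-0.9839  0.3585  1.8152  0.4258  1.5682 -1.0279] F [-0.3318 -0.3402 -2.235 ] open 0.6661202423685514 64.48280811309814
[-0.0001 -0.     -0.     -0.1234  0.0004  0.124 ] [-0.0001 -0.     -0.     -0.2966  0.0005  0.2973]
```

View pics/p4.png

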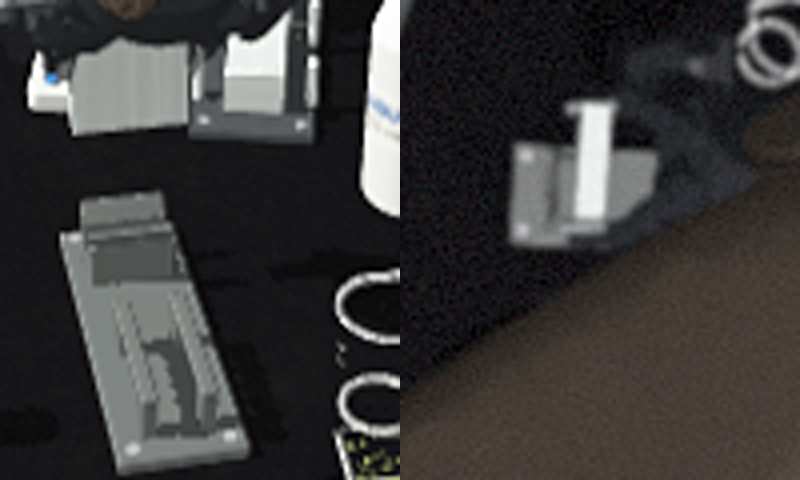

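The picture shows the block standing nearly upright over the slot, about 4° short because the commanded pose lags. The slot gap in the left panel is at about (125,232), and the block's top edge in the right panel is at column ≈594. I'll check the numbers.

```bash
cat >> h.py <<'E'
def unp(d,px,z):
    f=200/np.tan(np.radians(d["fovy"]/2));E=d["extrinsics"]
    v=E[:3,:3]@[(px[0]-d["cx"])/f,-(px[1]-d["cy"])/f,-1];t=(z-E[2,3])/v[2];return E[:3,3]+t*v
def sync():
    s=ctrl.get_state();json.dump([s["eef_pos"].tolist(),s["tcp_rot"].tolist()],open("cmd.json","w"))
E
python3 - <<'E'
from h import *
sync()
d={n:ctrl.read_camera(n) for n in("side","top")}
S=lambda x,y:(np.array([x,y])+.5)/4-.5+[280,200]
T=lambda x,y:(np.array([x-400,y])+.5)/4-.5+[310,180]
def loc(p,yaw=-.09):
    c,s=np.cos(yaw),np.sin(yaw);q=p[:2]-[.4338,-.3585];return np.array([c*q[0]+s*q[1],-s*q[0]+c*q[1]])
for n,p,z in(("rear top back L",S(80,198),.041),("rear top back R",S(163,193),.041),("rear/near top edge front L",S(88,238),.041),("near top front R",S(173,234),.041),("near base L",S(95,284),.008),("near base R",S(187,282),.008)):
    w=unp(d["side"],p,z);print(n,w[:2],loc(w))
for c in((577,160),(612,160)):w=unp(d["top"],T(*c),.182);print("blocktop",w[:2],loc(w))
for c in((513,145),(508,242)):w=unp(d["top"],T(*c),.008);print("base",w[:2],loc(w))
print(at([.438,-.305,.105],-.09,45))
# block expected top centre
s=ctrl.get_state();o=R.from_quat(s["tcp_rot"]).as_matrix();g=s["eef_pos"]-.005*o[:,2];print("grasp",g,"tooly yaw",np.arctan2(o[1,1],o[0,1]),"tilt",np.degrees(np.arcsin(o[1,2])))
E
```

```text
rear top back L [ 0.4176 -0.2825] [-0.023   0.0743]
rear top back R [ 0.461  -0.2894] [0.0209 0.0712]
rear/near top edge front L [ 0.4135 -0.3179] [-0.0238  0.0386]
near top front R [ 0.4563 -0.3259] [0.0194 0.0345]
near base L [ 0.4176 -0.3142] [-0.0202  0.0427]
near base R [ 0.4643 -0.325 ] [0.0274 0.0361]
blocktop [ 0.4396 -0.2948] [0.0001 0.0639]
blocktop [ 0.4396 -0.3132] [0.0017 0.0456]
base [ 0.4705 -0.2709] [0.0287 0.0906]
base [ 0.4096 -0.267 ] [-0.0323  0.0889]
[ 0.      0.0104 -0.     -0.1164 -0.0029  0.135 ]
grasp [ 0.4386 -0.3051  0.1409] tooly yaw -0.09020238337456953 tilt 41.062391153423405
```

Call:
send_rows(
  moves="0 0.0104 0 -0.05 0 0.06 -1;0 0.0104 0 -0.1164 -0.0029 0.135 -1;0 0.0104 0 -0.1164 -0.0029 0.135 -1;0 0.0104 0 -0.1164 -0.0029 0.135 -1",
)

```text
time: 6.35
eef_pos: [0.4383, -0.3014, 0.1012]
tcp_rot: [0.682, 0.623, 0.283, -0.259]
contact_force: [0.5, 0.1, -1.6]
opening: 0.667
finger_force: 64.5
```

```bash
python3 - <<'E'
from h import *
sent(0,.0104,0,-.1164,-.0029,.135);st()
for z in (.085,.07,.06,.056,.055):print(z,at([.4385,-.3045,z],-.09,45))
E
```

```text
t 6.35 pos [ 0.4383 -0.3014  0.1012] cmd [ 0.4383 -0.3015  0.1015] ang err deg [0.0081 0.0743 0.0362] q [-0.9954  0.4392  1.8067  0.4523  1.5643 -1.0671] F [ 0.4792  0.1401 -1.6334] open 0.6667329782642094 64.4821286201477
0.085 [ 0.      0.     -0.     -0.0688  0.0023  0.0727]
0.07 [ 0.      0.     -0.     -0.1219  0.0023  0.1257]
0.06 [ 0.      0.     -0.     -0.1572  0.0023  0.1611]
0.056 [ 0.      0.     -0.     -0.1714  0.0023  0.1752]
0.055 [ 0.      0.     -0.     -0.1749  0.0023  0.1787]
```

Call:
send_rows(
  moves="0 0 0 -0.035 0.002 0.037 -1;0 0 0 -0.0688 0.0023 0.0727 -1;0 0 0 -0.095 0.0023 0.099 -1;0 0 0 -0.122 0.0023 0.1257 -1;0 0 0 -0.14 0.0023 0.144 -1;0 0 0 -0.157 0.0023 0.161 -1;0 0 0 -0.157 0.0023 0.161 -1",
)

```text
time: 7.22
eef_pos: [0.4385, -0.3007, 0.0556]
tcp_rot: [0.682, 0.623, 0.283, -0.259]
contact_force: [0.5, -0.1, -2.0]
opening: 0.669
finger_force: 64.5
```

```bash
python3 - <<'E'
from h import *
sent(0,0,0,-.157,.0023,.161);st()
for z in (.058,.057,.056,.055):print(z,at([.4385,-.3045,z],-.09,45))
E
```

```text
t 7.225 pos [ 0.4385 -0.3007  0.0556] cmd [ 0.4388 -0.301   0.0565] ang err deg [0.0255 0.1244 0.0707] q [-0.9946  0.5118  1.808   0.4542  1.4985 -1.0983] F [ 0.4855 -0.114  -2.0084] open 0.6688461711085952 64.48345899581909
0.058 [ 0.      0.     -0.     -0.0073 -0.      0.0071]
0.057 [ 0.      0.     -0.     -0.0108 -0.      0.0107]
0.056 [ 0.      0.     -0.     -0.0144 -0.      0.0142]
0.055 [ 0.      0.     -0.     -0.0179 -0.      0.0177]
```

Call:
send_rows(
  moves="0 0 0 -0.004 0 0.004 -1;0 0 0 -0.0073 0 0.0071 -1;0 0 0 -0.0108 0 0.0107 -1;0 0 0 -0.0108 0 0.0107 -1",
)

```text
time: 7.72
eef_pos: [0.4386, -0.3009, 0.0529]
tcp_rot: [0.682, 0.623, 0.283, -0.259]
contact_force: [-0.5, 0.3, -2.4]
opening: 0.666
finger_force: 64.5
```

```bash
python3 - <<'E'
from h import *
sent(0,0,0,-.0108,0,.0107);st()
E
```

```text
t 7.725 pos [ 0.4386 -0.3009  0.0529] cmd [ 0.4388 -0.301   0.0535] ang err deg [0.0062 0.0929 0.0547] q [-0.9946  0.5162  1.8076  0.4544  1.4942 -1.1004] F [-0.4866  0.3459 -2.4421] open 0.6663470787934073 64.4833517074585
```

Now in 0.5 mm steps to contact.

Call:
send_rows(
  moves="0 0 0 -0.0018 0 0.0018 -1;0 0 0 -0.0036 0 0.0036 -1;0 0 0 -0.0036 0 0.0036 -1",
)

```text
time: 8.1
eef_pos: [0.4386, -0.3009, 0.0519]
tcp_rot: [0.682, 0.623, 0.283, -0.259]
contact_force: [-0.4, -0.1, -2.7]
opening: 0.67
finger_force: 64.5
```

Call:
send_rows(
  moves="0 0 0 -0.0018 0 0.0018 -1;0 0 0 -0.0018 0 0.0018 -1",
)

```text
time: 8.35
eef_pos: [0.4386, -0.3009, 0.0514]
tcp_rot: [0.682, 0.623, 0.283, -0.259]
contact_force: [0.1, -0.4, -2.2]
opening: 0.668
finger_force: 64.5
```

```bash
python3 - <<'E'
from h import *
sent(0,0,0,-.0036,0,.0036);sent(0,0,0,-.0018,0,.0018);st()
E
```

```text
t 8.35 pos [ 0.4386 -0.3009  0.0514] cmd [ 0.4388 -0.301   0.0519] ang err deg [0.0106 0.095  0.0549] q [-0.9946  0.5188  1.8075  0.4544  1.492  -1.1014] F [ 0.1438 -0.3606 -2.1799] open 0.6678229378859702 64.48309421539307
```

Call:
send_rows(
  moves="0 0 0 -0.0018 0 0.0018 -1;0 0 0 -0.0036 0 0.0036 -1;0 0 0 -0.0036 0 0.0036 -1",
)

```text
time: 8.72
eef_pos: [0.4386, -0.3009, 0.0513]
tcp_rot: [0.682, 0.623, 0.283, -0.259]
contact_force: [-1.8, -0.9, 4.4]
opening: 0.663
finger_force: 64.8
```

Call:
send_rows(
  moves="0 0 0 -0.0018 0 0.0018 -1;0 0 0 -0.0018 0 0.0018 -1",
)

```text
time: 8.98
eef_pos: [0.4386, -0.301, 0.0513]
tcp_rot: [0.682, 0.623, 0.283, -0.259]
contact_force: [-1.7, -0.2, 6.8]
opening: 0.667
finger_force: 65.1
```

Call:
send_rows(
  moves="0 0 0 0 0 0 -0.1;0 0 0 0 0 0 0.2;0 0 0 0 0 0 0.5;0 0 0 0 0 0 1;0 0 0 0 0 0 1;0 0 0 0 0 0 1;0 0 0 0 0 -0.05 1;0 0 0 0 0 -0.2 1;0 0 0 0 0 -0.45 1;0 0 0 0 0 -0.7 1;0 0 0 0 0 -0.7 1",
)

```text
time: 10.35
eef_pos: [0.4304, -0.4042, 0.1529]
tcp_rot: [0.683, 0.624, 0.282, -0.254]
contact_force: [-0.2, -0.3, 0.5]
opening: 1.0
finger_force: 0.0
```

```bash
python3 - <<'E'
from h import *
sync();st()
print(at([.4385,-.32,.22],-.09,0),at([.4385,-.3045,.056],-.09,-45,.13),at([.4385,-.3045,.056],-.09,-45,0))
cams={n:ctrl.read_camera(n) for n in("side","top")}
ims=[cams[n]["image"][:,:,::-1] for n in("side","top")]
a=cv2.resize(ims[0][200:320,280:380],None,fx=4,fy=4,interpolation=2);b=cv2.resize(ims[1][180:300,310:410],None,fx=4,fy=4,interpolation=2)
cv2.imwrite("pics/p5.png",np.hstack([a,b]))
E
```

```text
t 10.35 pos [ 0.4304 -0.4042  0.1529] cmd [ 0.4304 -0.4042  0.1529] ang err deg [0. 0. 0.] q [-1.0851  0.5025  1.6003  0.402   1.7154 -1.0768] F [-0.1864 -0.2959  0.4627] open 0.9999398512983406 0.0
[ 0.0009 -0.124  -0.0002  0.519   0.0024  0.076 ] [ 0.0008 -0.249  -0.0006  0.6405 -0.008   0.6919] [ 0.0008 -0.249  -0.0006 -0.0095 -0.0086  0.6961]
```

View pics/p5.png

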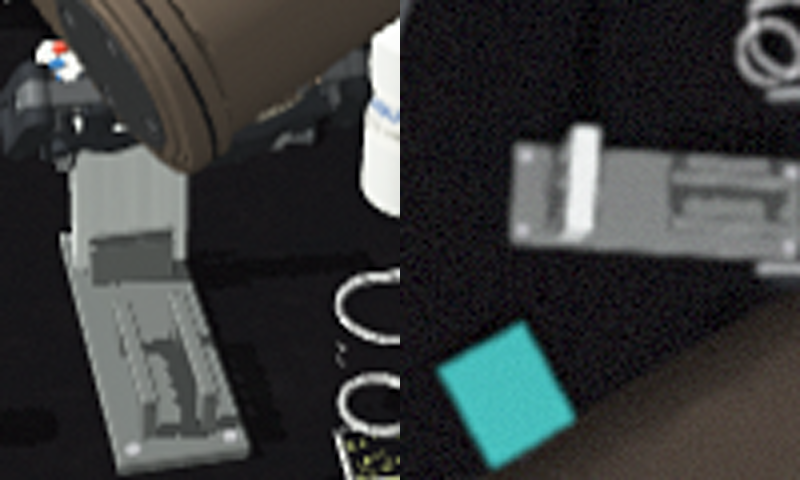

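The block stands squarely upright in the slot (right panel: top edge at cols 567–600, rows 125–240), and the gripper is clear. I'll go over to the other side to regrip it.

Call:
send_rows(
  moves="0 -0.029 0 0.12 0 -0.05 1;0 -0.058 0 0.25 0 -0.05 1;0 -0.087 0 0.38 0 0 1;0 -0.116 0 0.5 0 0.06 1;0 -0.145 0 0.54 -0.002 0.2 1;0 -0.174 0 0.57 -0.004 0.35 1;0 -0.203 0 0.6 -0.006 0.5 1;0.0008 -0.232 -0.0006 0.63 -0.008 0.65 1;0.0008 -0.249 -0.0006 0.64 -0.008 0.69 1;0.0008 -0.249 -0.0006 0.64 -0.008 0.69 1;0.0008 -0.249 -0.0006 0.64 -0.008 0.69 1;0.0008 -0.249 -0.0006 0.64 -0.008 0.69 1",
)

```text
time: 11.95
eef_pos: [0.4454, -0.2131, 0.1428]
tcp_rot: [0.682, 0.625, -0.281, 0.254]
contact_force: [0.3, -0.9, -0.2]
opening: 0.996
finger_force: 0.0
```

```bash
python3 - <<'E'
from h import *
sync();st()
print(at([.4385,-.3045,.056],-.09,-45,.13),at([.4385,-.3045,.056],-.09,-45,0))
E
```

```text
t 11.95 pos [ 0.4454 -0.2131  0.1428] cmd [ 0.4454 -0.2131  0.1428] ang err deg [0. 0. 0.] q [-0.3251  0.0381  2.2044 -0.9803  0.9643  0.3788] F [ 0.3229 -0.8745 -0.1592] open 0.9960605309088711 0.0
[-0.0003 -0.0013  0.0005 -0.0169  0.0065  0.0058] [-0.0003 -0.0013  0.0005 -0.0222  0.0077  0.6558]
```

Call:
send_rows(
  moves="0 -0.0013 0.0005 -0.017 0.0065 0.12 1;0 -0.0013 0.0005 -0.02 0.007 0.3 1;0 -0.0013 0.0005 -0.022 0.0077 0.45 1;0 -0.0013 0.0005 -0.022 0.0077 0.58 1;0 -0.0013 0.0005 -0.022 0.0077 0.655 1;0 -0.0013 0.0005 -0.022 0.0077 0.655 0.5;0 -0.0013 0.0005 -0.022 0.0077 0.655 0;0 -0.0013 0.0005 -0.022 0.0077 0.655 -0.3;0 -0.0013 0.0005 -0.022 0.0077 0.655 -1;0 -0.0013 0.0005 -0.022 0.0077 0.655 -1;0 -0.0013 0.0005 -0.022 0.0077 0.655 -1;0 -0.0013 0.0005 -0.022 0.0077 0.655 -1",
  newtons=60,
)

```text
time: 13.45
eef_pos: [0.4386, -0.3069, 0.0525]
tcp_rot: [0.681, 0.624, -0.283, 0.258]
contact_force: [-0.1, 3.7, 6.3]
opening: 0.666
finger_force: 64.5
```

```bash
python3 - <<'E'
from h import *
sent(0,-.0013,.0005,-.022,.0077,.655);st()
for q in (.064,.110,.16):print(at([.4385,-.3045,q],-.09,-45))
E
```

```text
t 13.45 pos [ 0.4386 -0.3069  0.0525] cmd [ 0.4382 -0.3079  0.0525] ang err deg [-0.0697 -0.0738 -0.1064] q [-0.5153  0.2522  2.1879 -1.2241  0.7561  0.538 ] F [-0.0821  3.6531  6.2819] open 0.6658830421556389 64.5421314239502
[-0.0003  0.      0.     -0.0285 -0.     -0.0275]
[-0.0003  0.      0.     -0.1911 -0.0004 -0.1901]
[-0.0003  0.      0.     -0.3679 -0.0008 -0.3669]
```

```bash
python3 - <<'E'
from h import *
d=ctrl.read_camera("top");ds=ctrl.read_camera("side")
H=np.array([.5673,-.1304]);a=-.352
def loc(p):
    c,s=np.cos(a),np.sin(a);q=p[:2]-H;return np.array([c*q[0]+s*q[1],-s*q[0]+c*q[1]])
for n,dd,p,z in(("bottle bottom side",ds,(384,249),.0),("cap top",d,(341,143),.13),("bottle body top view",d,(339,165),.08),("timer",d,(275,221),.018)):
    w=unp(dd,p,z);print(n,w,loc(w))
for c,y,t in(([.5673,-.1304,.12],-.352,45),([.5673,-.1304,.12],-.352,0)):print(at(c,y,t))
E
```

```text
bottle bottom side [ 0.6151 -0.2747  0.    ] [ 0.0946 -0.119 ]
cap top [ 0.6225 -0.2733  0.13  ] [ 0.1011 -0.1151]
bottle body top view [ 0.5836 -0.2711  0.08  ] [ 0.0638 -0.1264]
timer [ 0.457 -0.114  0.018] [-0.1092 -0.0226]
[-0.0003  0.2485  0.0461  0.4519  0.5661 -0.9051]
[ 0.0161  0.1243  0.0394  0.445   0.5616 -0.8878]
```

```bash
python3 - <<'E'
from h import *
for c,y,t in(([.4385,-.3045,.16],-.09,-45),([.445,-.27,.17],-.16,-22),([.46,-.22,.17],-.22,0),([.48,-.18,.16],-.29,22),([.50,-.16,.15],-.352,45)):print(at(c,y,t))
E
```

```text
[-0.0003  0.      0.     -0.3679 -0.0008 -0.3669]
[ 0.0059  0.0639  0.0093 -0.27    0.0151 -0.5278]
[ 0.0078  0.1248  0.0195 -0.0813  0.0677 -0.7141]
[ 0.0064  0.1855  0.0329  0.1065  0.151  -0.8339]
[-0.0003  0.2485  0.0461  0.2203  0.2443 -0.8849]
```

Call:
send_rows(
  moves="0 0 0 -0.03 0 -0.03 -1;0 0 0 -0.1 0 -0.1 -1;0 0 0 -0.23 0 -0.23 -1;0 0 0 -0.368 -0.001 -0.367 -1;0.002 0.025 0.003 -0.33 0.005 -0.43 -1;0.004 0.045 0.006 -0.3 0.01 -0.48 -1;0.006 0.064 0.009 -0.27 0.015 -0.528 -1;0.007 0.092 0.014 -0.18 0.04 -0.62 -1;0.008 0.12 0.019 -0.09 0.066 -0.7 -1;0.008 0.125 0.0195 -0.08 0.068 -0.714 -1;0.008 0.125 0.0195 -0.08 0.068 -0.714 -1",
)

```text
time: 14.92
eef_pos: [0.4591, -0.219, 0.1632]
tcp_rot: [0.78, 0.626, -0.002, -0.001]
contact_force: [0.4, 0.4, -2.0]
opening: 0.665
finger_force: 64.2
```

```bash
python3 - <<'E'
from h import *
sync();st()
for c,y,t in(([.48,-.18,.16],-.29,22),([.50,-.16,.15],-.352,45),([.5673,-.1304,.10],-.352,45)):print(at(c,y,t))
E
```

```text
t 14.925 pos [ 0.4591 -0.219   0.1632] cmd [ 0.4591 -0.219   0.1632] ang err deg [0. 0. 0.] q [-0.6435  0.0054  2.0497 -0.0032  1.0899 -0.4234] F [ 0.3743  0.38   -2.0467] open 0.6654082263969944 64.19075846672058
[-0.0028  0.0613  0.0111  0.2226  0.0608  0.0386]
[-0.009   0.125   0.0199  0.3501  0.1386  0.0826]
[-0.009   0.125   0.0199  0.5679  0.436   0.331 ]
```

Call:
send_rows(
  moves="-0.001 0.028 0.005 0.1 0.03 0.02 -1;-0.002 0.055 0.01 0.2 0.055 0.035 -1;-0.004 0.083 0.014 0.27 0.09 0.055 -1;-0.007 0.11 0.018 0.32 0.12 0.07 -1;-0.009 0.125 0.0199 0.35 0.139 0.083 -1;-0.009 0.125 0.0199 0.42 0.23 0.16 -1;-0.009 0.125 0.0199 0.5 0.34 0.25 -1;-0.009 0.125 0.0199 0.568 0.436 0.331 -1;-0.009 0.125 0.0199 0.568 0.436 0.331 -1;-0.009 0.125 0.0199 0.568 0.436 0.331 -1",
)

```text
time: 16.18
eef_pos: [0.5689, -0.1267, 0.0973]
tcp_rot: [0.757, 0.529, 0.314, -0.219]
contact_force: [0.0, -0.6, -2.4]
opening: 0.671
finger_force: 65.0
```

```bash
python3 - <<'E'
from h import *
sync();st()
for z in(.1,.07,.05):print(z,at([.5673,-.1304,z],-.352,45))
cams={n:ctrl.read_camera(n) for n in("side","top")}
ims=[cams[n]["image"][:,:,::-1] for n in("side","top")]
a=cv2.resize(ims[0][130:250,290:390],None,fx=4,fy=4,interpolation=2);b=cv2.resize(ims[1][120:240,220:320],None,fx=4,fy=4,interpolation=2)
cv2.imwrite("pics/p6.png",np.hstack([a,b]))
E
```

```text
t 16.175 pos [ 0.5689 -0.1267  0.0973] cmd [ 0.5689 -0.1267  0.0973] ang err deg [0. 0. 0.] q [-0.6787  0.3622  1.9236  0.7758  1.2743 -0.7271] F [ 0.0408 -0.5945 -2.3835] open 0.6711524613241903 65.02622365951538
0.1 [-0.     -0.      0.0002 -0.0046 -0.001   0.0012]
0.07 [-0.     -0.      0.0002 -0.1107 -0.0011  0.1072]
0.05 [-0.     -0.      0.0002 -0.1814 -0.0012  0.1779]
```

View pics/p6.png

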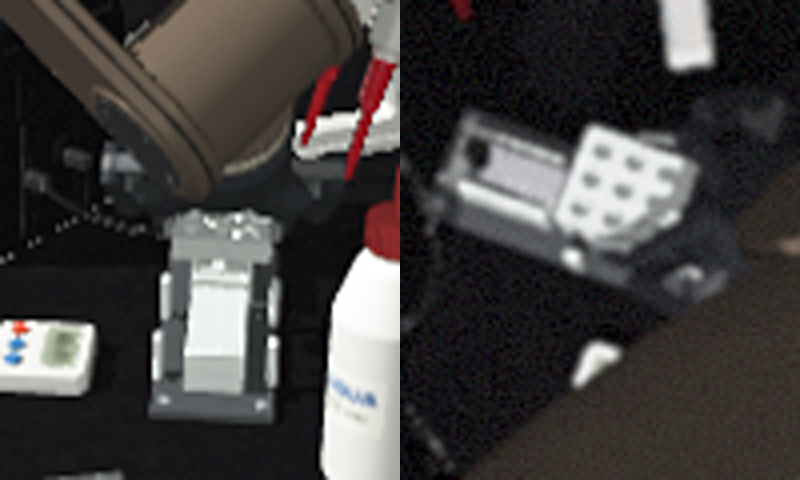

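The block is wells-up over the nest. In the right panel its corners are at about (590,120), (553,222) and (700,155). I'll refine the holder pose from its four corner guides and compare.

```bash
python3 - <<'E'
from h import *
cams={n:ctrl.read_camera(n) for n in("side","top")}
T=lambda a:(np.array(a)+.5)/4-.5+[220,140]
S=lambda a:(np.array(a)+.5)/4-.5+[280,170]
g=[("top",(.0345,-.037,.036),T((323,117))),("top",(-.0345,-.037,.036),T((284,218))),("top",(.0345,.037,.036),T((212,75))),("top",(-.0345,.037,.036),T((173,178)))]
print("guides",*fit(g,[.567,-.13,-.35],cams))
h=[("top",(.037,.143,.008),T((68,30))),("top",(.037,-.072,.008),T((376,140))),("top",(-.037,-.072,.008),T((339,245)))]
s=[("side",(-.037,-.072,.008),S((191,246))),("side",(.037,-.072,.008),S((315,250)))]
print("base top",*fit(h,[.567,-.13,-.35],cams)); print("all",*fit(g+h+s,[.567,-.13,-.35],cams))
t=lambda x,y:(np.array([x-400,y])+.5)/4-.5+[220,120]
b=[("top",(.029,.042,.1078),t(590,121)),("top",(-.029,.042,.1078),t(552,222)),("top",(.029,-.042,.1078),t(698,155))]
print("block",*fit(b,[.567,-.13,-.35],cams))
E
```

```text
guides [ 0.5664 -0.1309 -0.3575] [[ 0.0926 -0.2419]
 [ 0.0169  0.0966]
 [ 0.0963  0.2442]
 [-0.2079 -0.0996]]
base top [ 0.5672 -0.1318 -0.3498] [[-0.8196 -0.3476]
 [ 0.7272 -0.1627]
 [ 0.0402  0.5118]]
all [ 0.5667 -0.1308 -0.3528] [[ 0.0183 -0.4502]
 [ 0.067  -0.0706]
 [-0.0261  0.1655]
 [-0.2076 -0.135 ]
 [-1.1198 -0.3104]
 [ 0.3401  0.1056]
 [-0.4336  0.7563]
 [-0.0086  1.0426]
 [ 0.2368  1.5604]]
block [ 0.5738 -0.1285 -0.2324] [[-3.3897  0.6741]
 [-0.0206 -0.9164]
 [ 4.6484  0.116 ]]
```

```bash
python3 - <<'E'
from h import *
d=ctrl.read_camera("top")
t=lambda x,y:(np.array([x-400,y])+.5)/4-.5+[220,120]
a=unp(d,t(590,121),.1078);b=unp(d,t(552,222),.1078);m=(a+b)/2;v=a-b;yaw=np.arctan2(v[1],v[0]);print(np.linalg.norm(v),yaw,m-.042*np.array([-np.sin(-.357),np.cos(-.357),0]))
for z in(.06,.05,.045,.04,.037):print(z,at([.5664,-.1309,z],-.356,45))
E
```

```text
0.06381577486599727 -0.33789862858008074 [ 0.5685 -0.1309  0.1078]
0.06 [-0.0005 -0.      0.0006 -0.1488 -0.0044  0.1398]
0.05 [-0.0005 -0.      0.0006 -0.1842 -0.0044  0.1752]
0.045 [-0.0005 -0.      0.0006 -0.2018 -0.0045  0.1929]
0.04 [-0.0005 -0.      0.0006 -0.2195 -0.0045  0.2105]
0.037 [-0.0005 -0.      0.0006 -0.2301 -0.0045  0.2211]
```

Call:
send_rows(
  moves="0 0 0.0006 -0.07 -0.004 0.065 -1;0 0 0.0006 -0.1488 -0.0044 0.14 -1;0 0 0.0006 -0.184 -0.0044 0.175 -1;0 0 0.0006 -0.193 -0.0045 0.184 -1;0 0 0.0006 -0.202 -0.0045 0.193 -1;0 0 0.0006 -0.202 -0.0045 0.193 -1",
)

```text
time: 17.18
eef_pos: [0.5686, -0.1278, 0.042]
tcp_rot: [0.758, 0.528, 0.315, -0.219]
contact_force: [0.8, 1.2, -2.1]
opening: 0.668
finger_force: 65.1
```

```bash
python3 - <<'E'
from h import *
sent(0,0,.0006,-.202,-.0045,.193);st()
for z in(.042,.039,.037,.036):print(z,at([.5664,-.1309,z],-.356,45))
E
```

```text
t 17.175 pos [ 0.5686 -0.1278  0.042 ] cmd [ 0.5676 -0.1276  0.0414] ang err deg [-0.1045  0.0687 -0.0222] q [-0.6811  0.459   1.9228  0.8002  1.2072 -0.7978] F [ 0.8413  1.2292 -2.1405] open 0.6679847356517714 65.1222038269043
0.042 [-0.0005 -0.      0.     -0.0104  0.0001  0.0105]
0.039 [-0.0005 -0.      0.     -0.021   0.0001  0.0211]
0.037 [-0.0005 -0.      0.     -0.0281  0.0001  0.0281]
0.036 [-0.0005 -0.      0.     -0.0317  0.0001  0.0317]
```

Call:
send_rows(
  moves="-0.0005 0 0 -0.005 -0.004 0.005 -1;-0.0005 0 0 -0.0104 -0.004 0.0105 -1;-0.0005 0 0 -0.016 -0.004 0.016 -1;-0.0005 0 0 -0.021 -0.004 0.021 -1;-0.0005 0 0 -0.021 -0.004 0.021 -1",
)

```text
time: 17.8
eef_pos: [0.5674, -0.1273, 0.0355]
tcp_rot: [0.759, 0.527, 0.315, -0.218]
contact_force: [0.6, 0.2, -1.3]
opening: 0.67
finger_force: 65.1
```

Call:
send_rows(
  moves="0 0 0 -0.0025 0 0.0025 -1;0 0 0 -0.005 0 0.005 -1;0 0 0 -0.005 0 0.005 -1",
)

```text
time: 18.18
eef_pos: [0.5676, -0.1273, 0.0346]
tcp_rot: [0.758, 0.527, 0.315, -0.218]
contact_force: [-1.7, -0.2, 0.4]
opening: 0.669
finger_force: 65.4
```

Call:
send_rows(
  moves="0 0 0 -0.002 0 0.002 -1;0 0 0 -0.003 0 0.003 -1;0 0 0 -0.003 0 0.003 -1",
)

```text
time: 18.55
eef_pos: [0.5676, -0.1273, 0.0345]
tcp_rot: [0.758, 0.527, 0.316, -0.219]
contact_force: [-4.9, 0.0, 5.3]
opening: 0.668
finger_force: 66.1
```

```bash
python3 - <<'E'
from h import *
sync();st();s=ctrl.get_state();print(s["wrist_torque"])
E
```

```text
t 18.55 pos [ 0.5676 -0.1273  0.0345] cmd [ 0.5676 -0.1273  0.0345] ang err deg [0. 0. 0.] q [-0.6823  0.4709  1.9254  0.8065  1.1976 -0.8107] F [-4.9455  0.035   5.2638] open 0.6681200194778238 66.10170722007751
[-0.0001  0.3072  0.2651]
```

Call:
send_rows(
  moves="0 0 0 0 0 0 0;0 0 0 0 0 0 0.3;0 0 0 0 0 0 0.4;0 0 0 0 0 0 0.7;0 0 0 0 0 0 1;0 0 0 0 0 0 1;0 0 0 0 0 -0.05 1;0 0 0 0 0 -0.2 1;0 0 0 0 0 -0.4 1;0 0 0 0 0 -0.6 1;0 0 0 0 0 -0.6 1",
)

```text
time: 19.92
eef_pos: [0.5387, -0.2103, 0.1213]
tcp_rot: [0.759, 0.527, 0.316, -0.215]
contact_force: [-0.3, -0.3, 0.8]
opening: 1.0
finger_force: 0.1
```

```bash
python3 - <<'E'
from h import *
sync();st()
d=ctrl.read_camera("top");s=ctrl.read_camera("side")
H=np.array([.5664,-.1309]);a=-.356;c,sn=np.cos(a),np.sin(a)
w=unp(d,(np.array([78,70])+.5)/4-.5+[220,140],.079);q=w[:2]-H;print("knob",w,c*q[0]+sn*q[1],-sn*q[0]+c*q[1])
A=cv2.resize(s["image"][130:250,290:390,::-1],None,fx=4,fy=4,interpolation=2);B=cv2.resize(d["image"][120:240,220:320,::-1],None,fx=4,fy=4,interpolation=2)
cv2.imwrite("pics/p7.png",np.hstack([A,B]))
E
```

```text
t 19.925 pos [ 0.5387 -0.2103  0.1213] cmd [ 0.5387 -0.2103  0.1213] ang err deg [0. 0. 0.] q [-0.8198  0.3565  1.875   0.7036  1.3789 -0.7723] F [-0.3438 -0.3037  0.8035] open 0.9995686830164138 0.13778781954897568
knob [ 0.604  -0.0321  0.079 ] 0.0008139264388470693 0.1056995763030268
```

View pics/p7.png

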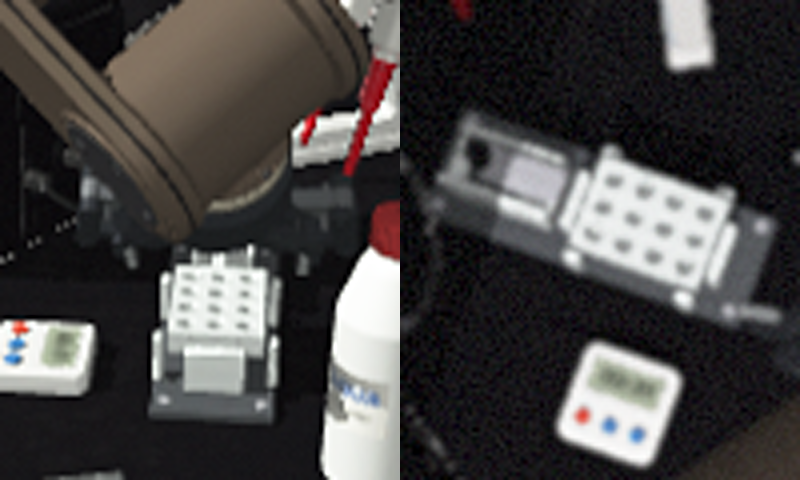

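The block lies flat and wells-up between the four guides. The keeper knob is the dark spot at (478,152) in the right panel. Next I'll grip the knob.

```bash
python3 - <<'E'
from h import *
K=[.6035,-.0327]
for p,t in(([.55,-.18,.17],20),([*K,.15],0),([*K,.071],0)):print(at(p,-.356,t,g=0))
E
```

```text
[ 0.0013 -0.0692  0.0001  0.2864  0.0011 -0.0584]
[ 0.0013 -0.1248 -0.0002  0.7706 -0.0088  0.5656]
[ 0.0013 -0.1248 -0.0002  0.4916 -0.0116  0.8453]
```

Call:
send_rows(
  moves="0.0013 -0.028 0 0.14 0 -0.06 1;0.0013 -0.056 0 0.27 0 -0.06 0.5;0.0013 -0.084 0 0.4 0 0.1 0;0.0013 -0.11 0 0.55 -0.003 0.27 0;0.0013 -0.1248 0 0.68 -0.006 0.45 0;0.0013 -0.1248 0 0.77 -0.0088 0.565 0;0.0013 -0.1248 0 0.77 -0.0088 0.565 0;0.0013 -0.1248 0 0.77 -0.0088 0.565 0;0.0013 -0.1248 0 0.77 -0.0088 0.565 0",
  newtons=25,
)

```text
time: 21.15
eef_pos: [0.6016, -0.0304, 0.1471]
tcp_rot: [0.821, 0.571, -0.001, -0.004]
contact_force: [0.6, -0.7, 0.1]
opening: 0.502
finger_force: 0.0
```

```bash
python3 - <<'E'
from h import *
sync();st()
K=[.6035,-.0327]
for p,t in(([*K,.1],0),([*K,.071],0)):print(at(p,-.356,t,g=0))
E
```

```text
t 21.15 pos [ 0.6016 -0.0304  0.1471] cmd [ 0.6016 -0.0304  0.1471] ang err deg [0. 0. 0.] q [-0.2202  0.2296  1.8346  0.0039  1.0839  0.1335] F [ 0.6476 -0.6778  0.0519] open 0.5018924413006366 0.0
[-0.0011 -0.0004  0.0001 -0.008   0.0145  0.2352]
[-0.0011 -0.0004  0.0001 -0.0083  0.0155  0.3802]
```

Call:
send_rows(
  moves="-0.0011 -0.0004 0 -0.008 0.0145 0.12 0;-0.0011 -0.0004 0 -0.008 0.0145 0.235 0;-0.0011 -0.0004 0 -0.008 0.015 0.31 0;-0.0011 -0.0004 0 -0.008 0.0155 0.38 0;-0.0011 -0.0004 0 -0.008 0.0155 0.38 -0.3;-0.0011 -0.0004 0 -0.008 0.0155 0.38 -1;-0.0011 -0.0004 0 -0.008 0.0155 0.38 -1;-0.0011 -0.0004 0 -0.008 0.0155 0.38 -1;-0.0011 -0.0004 0 -0.008 0.0155 0.38 -1;-0.0011 -0.0004 0 -0.008 0.0155 0.38 -1",
)

```text
time: 22.4
eef_pos: [0.6038, -0.0315, 0.072]
tcp_rot: [0.821, 0.572, -0.0, -0.0]
contact_force: [-5.7, 1.0, 6.1]
opening: 0.156
finger_force: 28.1
```

```bash
python3 - <<'E'
from h import *
sync();st()
s=ctrl.get_state();p=s["eef_pos"];u=np.array([-np.sin(-.356),np.cos(-.356),0])
for d in(.01,.02,.028,.031):print(rel(p,s["tcp_rot"],p-u*d,s["tcp_rot"]))
E
```

```text
t 22.4 pos [ 0.6038 -0.0315  0.072 ] cmd [ 0.6038 -0.0315  0.072 ] ang err deg [0. 0. 0.] q [-0.2199  0.3314  1.8649  0.0002  0.9457  0.1339] F [-5.7279  0.9842  6.1202] open 0.15640202358075408 28.112898766994476
[ 0.      0.      0.     -0.05   -0.0001 -0.    ]
[ 0.      0.      0.     -0.1    -0.0002 -0.    ]
[ 0.      0.      0.     -0.14   -0.0003 -0.    ]
[ 0.      0.      0.     -0.155  -0.0003 -0.    ]
```

Call:
send_rows(
  moves="0 0 0 0 -0.003 -0.004 -1;0 0 0 -0.02 -0.004 -0.005 -1;0 0 0 -0.04 -0.004 -0.005 -1;0 0 0 -0.06 -0.004 -0.005 -1;0 0 0 -0.08 -0.004 -0.005 -1;0 0 0 -0.1 -0.004 -0.005 -1;0 0 0 -0.12 -0.004 -0.005 -1;0 0 0 -0.135 -0.004 -0.005 -1;0 0 0 -0.135 -0.004 -0.005 -1",
)

```text
time: 23.52
eef_pos: [0.5939, -0.0573, 0.0721]
tcp_rot: [0.821, 0.572, 0.0, 0.001]
contact_force: [3.6, -1.5, -6.7]
opening: 0.157
finger_force: 26.6
```

```bash
python3 - <<'E'
from h import *
sent(0,0,0,-.135,-.004,-.005);st();s=ctrl.get_state();print(np.linalg.norm(s["eef_pos"][:2]-[.6038,-.0315]))
E
```

```text
t 23.525 pos [ 0.5939 -0.0573  0.0721] cmd [ 0.5937 -0.0566  0.073 ] ang err deg [-0.0847 -0.0426  0.009 ] q [-0.2659  0.3154  1.8856 -0.0009  0.9396  0.0887] F [ 3.5642 -1.5188 -6.6628] open 0.15721953818136192 26.624705493450165
0.027683720975157897
```

Call:
send_rows(
  moves="0 0 0 -0.007 0.001 0.002 -1;0 0 0 -0.014 0.001 0.002 -1;0 0 0 -0.014 0.001 0.002 -1",
)

```text
time: 23.9
eef_pos: [0.5935, -0.0584, 0.0722]
tcp_rot: [0.821, 0.571, 0.001, -0.0]
contact_force: [4.3, 4.2, -5.0]
opening: 0.155
finger_force: 26.8
```

Call:
send_rows(
  moves="0 0 0 -0.007 0 0 -1;0 0 0 -0.014 0 0 -1;0 0 0 -0.014 0 0 -1",
)

```text
time: 24.28
eef_pos: [0.5934, -0.0586, 0.0722]
tcp_rot: [0.821, 0.571, 0.004, -0.001]
contact_force: [7.2, 11.5, -5.7]
opening: 0.156
finger_force: 26.7
```

Call:
send_rows(
  moves="0 0 0 0 0 0 -0.5;0 0 0 0 0 0 -0.2;0 0 0 0 0 0 0;0 0 0 0 0 0 0;0 0 0 0 0 -0.1 0;0 0 0 0 0 -0.3 0;0 0 0 0 0 -0.35 0.5;0 0 0 0 0 -0.35 1",
)

```text
time: 25.28
eef_pos: [0.5927, -0.0622, 0.1435]
tcp_rot: [0.821, 0.571, 0.001, 0.001]
contact_force: [-0.7, 0.2, 0.4]
opening: 0.901
finger_force: 0.0
```

```bash
python3 - <<'E'
from h import *
sync();st();B=[.5713,-.1178]
print(at([*B,.14],-.356,0),at([*B,.06],-.356,0),at([*B,.037],-.356,0))
E
```

```text
t 25.275 pos [ 0.5927 -0.0622  0.1435] cmd [ 0.5927 -0.0622  0.1435] ang err deg [0. 0. 0.] q [-0.2748  0.2162  1.8579  0.0002  1.0642  0.0793] F [-0.7479  0.206   0.3889] open 0.9014771402097741 0.0
[ 0.0005 -0.0001  0.0003 -0.2977 -0.0044  0.0426] [ 0.0005 -0.0001  0.0003 -0.2979 -0.0057  0.4425] [ 0.0005 -0.0001  0.0003 -0.2979 -0.0061  0.5575]
```

Call:
send_rows(
  moves="0.0005 0 0.0003 -0.1 -0.001 0 1;0.0005 0 0.0003 -0.298 -0.005 0.04 1;0.0005 0 0.0003 -0.298 -0.005 0.15 1;0.0005 0 0.0003 -0.298 -0.0055 0.3 1;0.0005 0 0.0003 -0.298 -0.006 0.44 1;0.0005 0 0.0003 -0.298 -0.006 0.5575 1;0.0005 0 0.0003 -0.298 -0.006 0.5575 1",
  newtons=100,
)

```text
time: 26.15
eef_pos: [0.5671, -0.1174, 0.0268]
tcp_rot: [0.821, 0.57, -0.003, -0.004]
contact_force: [0.0, 1.3, 0.2]
opening: 1.001
finger_force: 0.0
```

Call:
send_rows(
  moves="0 0 0 0 0 0 0.6;0 0 0 0 0 0 0.4;0 0 0 0 0 0 0.3;0 0 0 0 0 0 -1;0 0 0 0 0 0 -1;0 0 0 0 0 0 -1;0 0 0 0 0 0 -1",
  newtons=100,
)

```text
time: 27.02
eef_pos: [0.5716, -0.1181, 0.0323]
tcp_rot: [0.821, 0.571, 0.0, 0.0]
contact_force: [-0.3, -0.3, 6.7]
opening: 0.658
finger_force: 106.4
```

```bash
python3 - <<'E'
from h import *
sync();st();print(ctrl.get_state()["wrist_torque"])
s=ctrl.get_state();p=s["eef_pos"];print(rel(p,s["tcp_rot"],p+[0,0,.0085],s["tcp_rot"]))
E
```

```text
t 27.025 pos [ 0.5716 -0.1181  0.0323] cmd [ 0.5716 -0.1181  0.0323] ang err deg [0. 0. 0.] q [-0.3774  0.3539  1.9255 -0.0001  0.8618 -0.0215] F [-0.3337 -0.2938  6.7451] open 0.6584663878884831 106.42786502838135
[-0.0347  0.2582 -0.0766]
[ 0.      0.      0.     -0.      0.     -0.0425]
```

Call:
send_rows(
  moves="0 0 0 0 0 -0.0025 -1;0 0 0 0 0 -0.005 -1;0 0 0 0 0 -0.0075 -1;0 0 0 0 0 -0.01 -1;0 0 0 0 0 -0.0125 -1;0 0 0 0 0 -0.015 -1;0 0 0 0 0 -0.0175 -1;0 0 0 0 0 -0.02 -1;0 0 0 0 0 -0.02 -1;0 0 0 0 0 -0.02 -1",
)

```text
time: 28.28
eef_pos: [0.5702, -0.1174, 0.0343]
tcp_rot: [0.821, 0.571, -0.001, -0.001]
contact_force: [0.4, 0.3, -2.3]
opening: 0.659
finger_force: 106.1
```

```bash
python3 - <<'E'
from h import *
st();print(ctrl.get_state()["wrist_torque"])
E
```

```text
t 28.275 pos [ 0.5702 -0.1174  0.0343] cmd [ 0.5716 -0.1181  0.0323] ang err deg [0.2023 0.0228 0.0142] q [-0.3774  0.3493  1.9271  0.0003  0.8683 -0.0216] F [ 0.4059  0.269  -2.3398] open 0.6588687486507958 106.05292439460754
[ 0.0353  0.0049 -0.0032]
```

Call:
send_rows(
  moves="0 0 0 0 0 -0.0015 -1;0 0 0 0 0 -0.003 -1;0 0 0 0 0 -0.0045 -1;0 0 0 0 0 -0.006 -1;0 0 0 0 0 -0.0075 -1;0 0 0 0 0 -0.009 -1;0 0 0 0 0 -0.0105 -1;0 0 0 0 0 -0.012 -1;0 0 0 0 0 -0.0135 -1;0 0 0 0 0 -0.015 -1;0 0 0 0 0 -0.0165 -1;0 0 0 0 0 -0.0165 -1",
)

```text
time: 29.78
eef_pos: [0.5702, -0.1175, 0.0376]
tcp_rot: [0.821, 0.571, -0.001, -0.001]
contact_force: [0.0, 0.2, -6.3]
opening: 0.654
finger_force: 107.0
```

Call:
send_rows(
  moves="0 0 0 0 0 -0.0015 -1;0 0 0 0 0 -0.003 -1;0 0 0 0 0 -0.0045 -1;0 0 0 0 0 -0.006 -1;0 0 0 0 0 -0.0075 -1;0 0 0 0 0 -0.009 -1;0 0 0 0 0 -0.0105 -1;0 0 0 0 0 -0.012 -1;0 0 0 0 0 -0.0135 -1;0 0 0 0 0 -0.0135 -1",
)

```text
time: 31.02
eef_pos: [0.5702, -0.1174, 0.0402]
tcp_rot: [0.821, 0.571, -0.001, -0.001]
contact_force: [-0.2, 1.1, -10.6]
opening: 0.653
finger_force: 107.7
```

```bash
python3 - <<'E'
from h import *
st();print(ctrl.get_state()["wrist_torque"])
E
```

```text
t 31.025 pos [ 0.5702 -0.1174  0.0402] cmd [ 0.5716 -0.1181  0.0323] ang err deg [0.2019 0.0197 0.0109] q [-0.3774  0.3396  1.9263  0.0002  0.8789 -0.0216] F [ -0.1716   1.0867 -10.5886] open 0.6531978079624651 107.68413662910461
[-0.1547 -0.0064 -0.0163]
```

Spring load is about 8.3 N net of the block's weight; one more millimetre reaches about 10 N. I'll hold it there.

Call:
send_rows(
  moves="0 0 0 0 0 -0.0015 -1;0 0 0 0 0 -0.003 -1;0 0 0 0 0 -0.0045 -1;0 0 0 0 0 -0.0055 -1;0 0 0 0 0 -0.0055 -1;0 0 0 0 0 -0.0055 -1",
)

```text
time: 31.78
eef_pos: [0.5702, -0.1175, 0.0414]
tcp_rot: [0.821, 0.571, -0.001, -0.001]
contact_force: [-0.0, -0.1, -12.3]
opening: 0.659
finger_force: 108.0
```

Call:
send_rows(
  moves="0 0 0 0 0 0.004 -1;0 0 0 0 0 0.008 -1;0 0 0 0 0 0.012 -1;0 0 0 0 0 0.016 -1;0 0 0 0 0 0.02 -1;0 0 0 0 0 0.024 -1;0 0 0 0 0 0.028 -1;0 0 0 0 0 0.032 -1;0 0 0 0 0 0.036 -1;0 0 0 0 0 0.04 -1;0 0 0 0 0 0.044 -1;0 0 0 0 0 0.044 -1",
)

```text
time: 33.28
eef_pos: [0.5711, -0.1178, 0.0334]
tcp_rot: [0.821, 0.571, -0.0, -0.0]
contact_force: [-0.5, 0.1, -1.8]
opening: 0.655
finger_force: 108.9
```

```bash
python3 - <<'E'
from h import *
st();print(ctrl.get_state()["wrist_torque"])
E
```

```text
t 33.275 pos [ 0.5711 -0.1178  0.0334] cmd [ 0.5716 -0.1181  0.0323] ang err deg [0.0612 0.0218 0.0244] q [-0.3775  0.3516  1.9261  0.0004  0.8646 -0.0215] F [-0.5189  0.1431 -1.796 ] open 0.6547575773082921 108.88189673423767
[ 0.0235  0.0013 -0.0022]
```

About 1 mm left to the floor.

Call:
send_rows(
  moves="0 0 0 0 0 0.002 -1;0 0 0 0 0 0.004 -1;0 0 0 0 0 0.006 -1;0 0 0 0 0 0.006 -1",
)

```text
time: 33.78
eef_pos: [0.5707, -0.1177, 0.0324]
tcp_rot: [0.821, 0.571, -0.001, -0.001]
contact_force: [-2.5, 0.3, 5.1]
opening: 0.655
finger_force: 109.8
```

Call:
send_rows(
  moves="0 0 0 0 0 0.001 -1;0 0 0 0 0 0.002 -1;0 0 0 0 0 0.002 -1",
)

```text
time: 34.15
eef_pos: [0.5707, -0.1177, 0.0324]
tcp_rot: [0.821, 0.571, -0.001, -0.001]
contact_force: [-4.4, 1.2, 6.6]
opening: 0.653
finger_force: 110.2
```

Seated at its rest height. I'll release and retreat straight up.

Call:
send_rows(
  moves="0 0 0 0 0 0 0;0 0 0 0 0 0 0.4;0 0 0 0 0 0 0.6;0 0 0 0 0 0 1;0 0 0 0 0 0 1;0 0 0 0 0 0 1;0 0 0 0 0 -0.04 1;0 0 0 0 0 -0.2 1;0 0 0 0 0 -0.45 1;0 0 0 0 0 -0.7 1;-0.01 0 0 -0.5 -0.3 -0.85 1;-0.01 0 0 -0.9 -0.6 -0.85 1",
  newtons=30,
)

```text
time: 35.65
eef_pos: [0.4722, -0.1918, 0.1954]
tcp_rot: [0.82, 0.571, 0.018, 0.027]
contact_force: [-0.0, -0.6, 0.0]
opening: 1.003
finger_force: 0.0
```

```bash
python3 - <<'E'
from h import *
st()
d=ctrl.read_camera("top");s=ctrl.read_camera("side")
A=cv2.resize(s["image"][130:250,290:390,::-1],None,fx=4,fy=4,interpolation=2);B=cv2.resize(d["image"][120:240,220:320,::-1],None,fx=4,fy=4,interpolation=2)
cv2.imwrite("pics/p8.png",np.hstack([A,B]))
E
```

```text
t 35.65 pos [ 0.4722 -0.1918  0.1954] cmd [ 0.5716 -0.1181  0.0323] ang err deg [-3.7144 -0.0653 -0.1208] q [-0.5919 -0.069   2.0594  0.0159  1.0875 -0.2451] F [-0.0046 -0.5989  0.0101] open 1.003350672495977 0.0
```

View pics/p8.png

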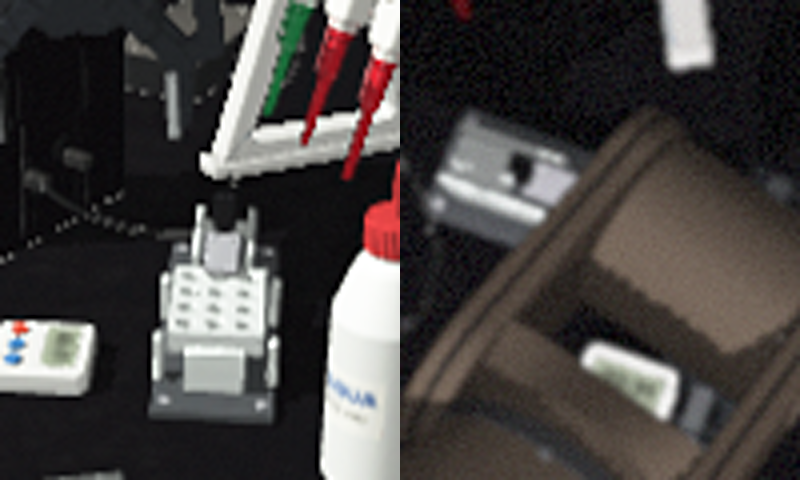

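The side view shows the block flat and wells-up with the tongue over its end (tip near (222,270)), and the bystanders standing. I'll check the keeper's position numerically.

```bash
python3 - <<'E'
from h import *
s=ctrl.read_camera("side");d=ctrl.read_camera("top")
g=cv2.cvtColor(s["image"],cv2.COLOR_RGB2GRAY)
H=np.array([.5664,-.1309]);a=-.356;c,sn=np.cos(a),np.sin(a)
W=lambda x,y,z:[H[0]+c*x-sn*y,H[1]+sn*x+c*y,z]
for n,z in(("underside",.046),("top",.051)):print(n,{y:proj(s,W(0,y,z))[0].round(1).tolist() for y in(.024,.027,.030,.033)})
for x in(-.017,0,.006):
  l=[];
  for y in np.arange(.0,.06,.002):
    p=proj(s,W(x,y,.0445))[0];l.append(int(cv2.getRectSubPix(g,(1,1),(float(p[0]),float(p[1])))[0,0]))
  print(x,l)
for nm,px in(("before",(478,152)),("after",(520,167))):
    w=unp(d,(np.array(px)-[400,0]+.5)/4-.5+[220,120],.079);q=w[:2]-H;print(nm,-sn*q[0]+c*q[1])
gt=cv2.cvtColor(d["image"],cv2.COLOR_RGB2GRAY)
print([(round(float(y),3),int(cv2.getRectSubPix(gt,(3,3),tuple(map(float,proj(d,W(0,y,.079))[0]))).mean())) for y in np.arange(.05,.12,.003)])
E
```

```text
underside {0.024: [344.8, 199.6], 0.027: [344.8, 199.0], 0.03: [344.9, 198.4], 0.033: [344.9, 197.9]}
top {0.024: [344.8, 197.8], 0.027: [344.9, 197.3], 0.03: [344.9, 196.7], 0.033: [345.0, 196.1]}
-0.017 [238, 235, 225, 215, 213, 222, 232, 238, 243, 245, 236, 226, 217, 209, 203, 213, 225, 236, 240, 244, 238, 220, 202, 187, 172, 158, 164, 168, 175, 186]
0 [236, 228, 220, 208, 196, 199, 212, 225, 232, 240, 240, 230, 219, 202, 182, 163, 156, 149, 149, 160, 171, 180, 189, 198, 198, 197, 197, 197, 197, 197]
0.006 [241, 240, 239, 240, 241, 242, 242, 243, 243, 242, 242, 242, 243, 233, 211, 189, 166, 143, 127, 151, 176, 192, 199, 205, 205, 202, 199, 199, 199, 199]
before 0.10524294885119037
after 0.07827435640353747
[(0.05, 187), (0.053, 190), (0.056, 189), (0.059, 189), (0.062, 188), (0.065, 184), (0.068, 150), (0.071, 91), (0.074, 39), (0.077, 20), (0.08, 24), (0.083, 50), (0.086, 92), (0.089, 128), (0.092, 142), (0.095, 144), (0.098, 144), (0.101, 144), (0.104, 143), (0.107, 143), (0.11, 144), (0.113, 143), (0.116, 133), (0.119, 108)]
```

```bash
python3 - <<'E'
from h import *
d=ctrl.read_camera("top");H=np.array([.5664,-.1309]);a=-.356;c,sn=np.cos(a),np.sin(a)
W=lambda x,y,z:[H[0]+c*x-sn*y,H[1]+sn*x+c*y,z]
for im in(cv2.imread("pics/top0.png"),d["image"]):
    g=cv2.cvtColor(np.ascontiguousarray(im),cv2.COLOR_BGR2GRAY)
    y=np.arange(.055,.125,.001);v=np.array([np.mean([cv2.getRectSubPix(g,(1,1),tuple(map(float,proj(d,W(x,t,.079))[0])))[0,0] for x in(-.003,0,.003)]) for t in y])
    b=v<75;print(y[b].min(),y[b].max(),np.average(y[b],weights=75-v[b]),v[::3].astype(int))
E
```

```text
0.09800000000000003 0.12400000000000005 0.10787998338870436 [111 112 112 112 112 113 110 112 112 111 111 109 109 107  78  36  17  14
  27  50 102 102  63  30]
0.07200000000000001 0.12400000000000005 0.0806750750750751 [189 191 185 191 177 114  43  21  24  36  80 126 141 144 144 145 142 142
 143 146 145 120  86  52]
```

The keeper's apparent travel (27.5–29 mm) is slightly short of 30 mm, so I'll push the knob from behind with the fingers closed to be sure it is home.

```bash
python3 - <<'E'
from h import *
sync()
for z in(.18,.13,.07):print(at([.6047,-.0278,z],-.356,0,g=0))
E
```

```text
[ 0.0098 -0.0001 -0.0001  0.9961  0.3284  0.0873]
[ 0.0098 -0.0001 -0.0001  0.996   0.313   0.3368]
[ 0.0098 -0.0001 -0.0001  0.9959  0.2945  0.6363]
```

Call:
send_rows(
  moves="0.0098 0 0 0.25 0.1 0.02 0;0.0098 0 0 0.5 0.2 0.05 -1;0.0098 0 0 0.75 0.28 0.07 -1;0.0098 0 0 0.996 0.328 0.087 -1;0.0098 0 0 0.996 0.313 0.337 -1;0.0098 0 0 0.996 0.3 0.52 -1;0.0098 0 0 0.996 0.2945 0.636 -1;0.0098 0 0 0.996 0.2945 0.636 -1;0.0098 0 0 0.996 0.2945 0.636 -1",
)

```text
time: 37.02
eef_pos: [0.6053, -0.0268, 0.0701]
tcp_rot: [0.821, 0.571, 0.0, -0.0]
contact_force: [-0.7, -0.0, 0.7]
opening: 0.001
finger_force: 0.0
```

Call:
send_rows(
  moves="0 0 0 -0.02 0 0 -1;0 0 0 -0.04 0 0 -1;0 0 0 -0.055 0 0 -1;0 0 0 -0.07 0 0 -1;0 0 0 -0.07 0 0 -1",
)

```text
time: 37.65
eef_pos: [0.6003, -0.0388, 0.07]
tcp_rot: [0.822, 0.57, 0.002, -0.001]
contact_force: [2.8, 8.1, 0.7]
opening: 0.001
finger_force: 3.9
```

Call:
send_rows(
  moves="0 0 0 -0.006 0 0 -1;0 0 0 -0.006 0 0 -1",
)

```text
time: 37.9
eef_pos: [0.6002, -0.0388, 0.07]
tcp_rot: [0.822, 0.57, 0.003, -0.002]
contact_force: [3.2, 10.6, 0.9]
opening: -0.001
finger_force: 5.5
```

Call:
send_rows(
  moves="0 0 0 -0.006 0 0 -1;0 0 0 -0.006 0 0 -1",
)

```text
time: 38.15
eef_pos: [0.6002, -0.039, 0.0701]
tcp_rot: [0.822, 0.57, 0.004, -0.002]
contact_force: [6.9, 12.8, 0.7]
opening: 0.001
finger_force: 7.2
```

Call:
send_rows(
  moves="0 0 0 0.03 0 0 -1;0 0 0 0.1 0 0 -1;0 0 0 0.1 0 -0.2 -1;0 0 0 0.1 0 -0.5 -1;0 0 0 -0.1 -0.2 -0.7 0;0 0 0 -0.4 -0.4 -0.7 1;0 0 0 -0.7 -0.6 -0.7 1;0 0 0 -0.9 -0.7 -0.7 1;0 0 0 -0.9 -0.7 -0.7 1",
)

```text
time: 39.28
eef_pos: [0.4024, -0.1645, 0.2094]
tcp_rot: [0.823, 0.569, -0.001, -0.0]
contact_force: [0.3, -0.4, -0.1]
opening: 0.999
finger_force: 0.0
```

```bash
python3 - <<'E'
from h import *
st()
d=ctrl.read_camera("top");H=np.array([.5664,-.1309]);a=-.356;c,sn=np.cos(a),np.sin(a)
W=lambda x,y,z:[H[0]+c*x-sn*y,H[1]+sn*x+c*y,z]
g=cv2.cvtColor(d["image"],cv2.COLOR_BGR2GRAY)
y=np.arange(.055,.125,.001);v=np.array([np.mean([cv2.getRectSubPix(g,(1,1),tuple(map(float,proj(d,W(x,t,.079))[0])))[0,0] for x in(-.003,0,.003)]) for t in y])
b=v<75;print(y[b].min(),v[::3].astype(int))
# side-view change against the picture before the push
s=cv2.resize(ctrl.read_camera("side")["image"][130:250,290:390,::-1],None,fx=4,fy=4,interpolation=2)
o=cv2.imread("pics/p8.png")[:,:400];D=cv2.absdiff(s,o).max(2);print("diff around keeper/block",D[190:400,160:280].mean(),(D[190:400,160:280]>60).sum())
E
```

```text
t 39.275 pos [ 0.4024 -0.1645  0.2094] cmd [ 0.4727 -0.1912  0.1933] ang err deg [ 3.605  -0.0614  0.2434] q [-0.6218 -0.2347  2.1759 -0.0009  1.2014 -0.2603] F [ 0.3177 -0.3865 -0.0884] open 0.9985525461048297 0.0
0.07 [189 181 161 142 114  68  29  20  22  33  78 125 142 144 144 143 144 144
 144 145 141 110  60  29]
diff around keeper/block 10.501547619047619 1253
```

The knob did not move under 14 N: its trailing edge matches to within 0.1 mm, so the keeper was already fully home before the pull. I'm handing the job in.

```bash
python3 -c "
from plant import ctrl
print(ctrl.sign_off())"
```

```text
the job is handed in; nothing more can be done
None
```

The heat block lies wells-up in the nest with the keeper fully home, it held a slowly rising upward pull of about 10 N, and it has settled back flat and been let go; the job is handed in at about 39 s.

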